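# Draw a slipped spindle cover into line with a drift pin and fit its screw

### The arm

A 6-joint arm with a two-finger parallel gripper is mounted at the origin on a cart in front of the work surface, level with it; the furniture and walls round the work are solid. World frame = base frame: x ahead of the robot, y to its left, z up, the work surface at z = 0. Lengths are in m, angles in degrees, forces in N, time in s.
With the tool pointing down it reaches from about 0.25 to 0.725 m from the base axis. Payload 4 kg.
Tool frame: the origin (TCP) lies between the finger pads; the fingertips stand 25 mm ahead of it and the grasp point (between the pads) lies 6 mm ahead of it; z points along the fingers, y is the direction in which the jaws open and shut (so a half turn about z gives the same grasp; the last joint's range is limited). The gripper opens to 85 mm and grips with 20 to 120 N. Pads are 22 mm wide; open, the fingers measure 114 mm over their backs; the gripper's body (76 mm by 85 mm) begins 54 mm behind the grasp point. The pads swing forward as they close: fully open they stand 13 mm farther back than shut.
Start: joints at [-76.891, 13.785, 0.286, 76.501, 0, 90], TCP at [0.113, -0.487, 0.221] pointing down, gripper open.
Joint ranges: [-155.79, 155.79], [-60.16, 107.12], [-62.33, 73.08], [-114, 123.19], [-81.49, 82.49], [-180, 180]. Speed limits (degrees/s): [159.86, 159.86, 180, 180, 180, 180].

### API

Orientations are given as a 3x3 rotation matrix whose columns are the frame's x, y, z axes.
In Python, from cell import get_obs, grab_frame, sign_off, cut_out gives the robot as it stands.
- The arm moves only by the tool step_arm, never from a script. Its argument "increments" is a list of rows, each a list of 7 numbers: the shift along the tool's x, y, z in m, then the turn, a rotation vector about the tool's x, y, z in rad, then the finger opening in m, from 0 to 0.0854. A call has 1 to 12 rows; each row shifts and turns the commanded pose from where the row before left it, along the tool's axes as they then stand; what a row does not reach is not made up. A row lasts 1/8 s, in which the tool goes at most 62.5 mm and 10.7 degrees, less where a joint would pass 70% of its speed; a pose out of reach is approached as far as the arm can. A call with a gripper value outside its range is refused whole. The fingers move at their own pace and stop on an object; "grip_force" is the grip in N (left out, the last holds). Time passes only in rows, so rows that do not move let the fingers close. It gives the time, the measured TCP pose, the force and the opening at its end, in the units of the state.
- get_obs(): the state, without advancing time (a new reading comes with each control period).
- grab_frame(name): name is "scene" or "side" or "wrist"; returns a dict with "pixels" (480x640x3 uint8, red, green, blue), "z_map" (480x640 float32, m along the optical axis (not along the pixel's ray), 0 where there is no reading), "fx", "fy", "cx", "cy" (pixels), "camera_from_world" (4x4, takes a point from world to camera coordinates); the wrist camera has in their place "mount" (4x4, takes a point from camera to tool coordinates, whose origin is the TCP and whose axes are the flange's). Camera axes: x right, y up, looking along -z (the intrinsics and any distortion apply to the point x, -y, -z); pixel columns grow to the right and rows downward; lengths in m; the calibration is good to about 2 mm. The wrist camera is an equidistant fisheye: a pixel r from the principal point sees the ray r / f radians off the axis. A picture is of the moment at which its call begins: read the wrist's pose just before it.
- sign_off(): hands the job in, once; it reports no verdict.
Trained networks look in the newest picture that a camera, given by its name, has taken for a name from the list of things; names that differ only in an ending like _2 or _b are one class to them, and where a whole thing is asked for, a point or a joint stands for the part that bears it (a point fixed in the world has none). Each returns a list of dicts, best first, with "score" (0 to 1); they miss things now and then, are a little off and sometimes report something else, mostly with a low value. They report only what shows in the picture. A call takes as long as a camera call. They do not tell look-alikes from the thing itself.
- cut_out(camera, name): "mask" (480x640 bool, what is visible of it) and "location" ([row, column] in pixels, amid what is visible of it).
The state is a dict: "time_s": time; "joints": joint angles; "joint_velocities": joint speeds; "joint_torque": joint torques, N m; "tcp_pos": TCP position; "tool_rot": TCP orientation; "force": force on the tool from outside, world axes, zero at the start; "torque": the same for the moment, N m; "finger_gap": opening from 0.0 (shut) to 1.0 (fully open).
Only numpy, scipy, OpenCV 4.12 (cv2) and the standard library are available. Lean on these libraries where they do the work, as an engineer would, in place of code of your own. Each camera call takes 0.05 s, during which the arm holds its last target. There are 200 camera calls.

### The job

The cover plate of the bench sanding spindle has slipped under its one hand-tight screw, so its holes no longer line up with the holes in the case below. Take the tapered drift pin and work it down through the large hole, the one farthest from the fitted screw, feeling the cover into line without forcing it, until the pin stands upright with its collar flat on the cover; leave it standing there. Then drop the loose cap screw through the smaller empty hole until its washer lies flat on the cover, and leave everything else on the bench where it is.

Things in the scene. Friction and masses are not known exactly. Their poses are not given: they have to be found in the camera images.
- drift: Steel drift pin, 70 to 120 g, standing point down in one hole of the pin block, collar resting on the block's top. Origin: centre of the collar's underside, z up the pin. Above it: collar 25 mm across, 5 mm thick, then a dark ringed round handle 16 mm across, 34 mm high. Below it: parallel shank 15 mm across, 18 mm long, then a taper 32 mm long. Home means its collar flat on the cover.
- drift_point (a point): The drift's blunt point, 4 mm across, 50 mm below the drift's origin. If it misses the case's hole it stops on the case's flange, 8 mm below the cover's top face. If it finds both holes, the taper starts to wedge between them when the point is about 14 mm or more below that face.
- screw: Steel socket-head cap screw, 40 to 65 g, standing point down in the block's other hole on its captive washer (which hole holds which part changes). Origin: centre of the washer's underside, z up. Above it: washer 24 mm across, 2 mm thick, then a dark round head 18 mm across, 12 mm high. Below it: shank 12 mm across, 30 mm long, end slightly bevelled. It just drops in: no thread to turn.
- pin_block: Pale wooden block, 54 x 114 x 60 mm, fixed on the worktop. Origin: centre of its underside; x across its 54 mm width, y along its 114 mm length, z up; its top is 60 mm above the origin. Two blind holes 16 mm across at y = +27 and -27 mm hold the drift and the screw.
- sander: Foot of the bench sanding-spindle drive: green, round, 108 mm across, fixed to the worktop; carries the green gear case and the cover. Origin: centre of its underside, z up. The case is clamped on it at an unreported angle within 0.1 rad of the foot's axes. The case's top flange, 10 mm thick, lies right under the cover, with through holes of the same sizes. Foot and case do not give way.
- spindle_top (a point): Top centre of the steel spindle, 15 mm across, upright in the middle of the case; it ends 112 mm above the worktop, 32 mm above the cover's top face.
- cover: Bright aluminium cover plate, 102 x 146 x 8 mm, top 80 mm above the worktop. Origin: underside, in its slot for the fitted screw; x along the short side, y along the long side, z up. The fitted screw (dark head 18 mm across, standing 14 mm high with washer) is hand tight: pushed sideways with some 4 N at the large hole the cover swings about it and slides along the slot, and stays where left.
- cover_middle (a point): Centre of the cover's top face, inside a raised ring 50 mm across and 6 mm high. A brass grease plug sits in the corner that has no hole. The slot runs along the line from the fitted screw to the large hole.
- drift_hole (a point): Mouth centre of the cover's large hole, 16 mm across, on its top face; at (-64, -106) mm in the cover's axes. The drift goes here. At the start the case's own large hole lies 3.5 to 9 mm from it along (-0.86, +0.52) in the cover's axes, and also up to 5 mm either way across that. The wedging drift is pushed sideways towards the case's hole; pressed down without giving way it jams leaning.
- screw_hole (a point): Mouth centre of the cover's smaller empty hole, 14.5 mm across, on its top face; at (-66, 0) mm in the cover's axes. The screw goes here. With the drift home, the case's hole under it lines up within about 1.5 mm.
- sleeve_a: Bystander: wide yellow sanding sleeve, 26 mm across and 30 mm high, standing behind the vice. Origin: centre of its underside.
- sleeve_b: Bystander: narrow yellow sanding sleeve, 13 mm across and 45 mm high, standing behind the vice. Origin: centre of its underside.
- burr_rack: Bystander: wooden block with small burrs, 50 x 130 x 66 mm, in front of the vice. Origin: centre of its underside. The blue vice (not listed, fixed) stands 133 mm high between the pin block and the sander, at about x 0.51, y -0.02: carry things over it.
- spray_cap: Bystander: pale ribbed cap, 49 mm across and 38 mm high, near the front edge. Origin: centre of its underside.
- eraser: Bystander: blue and white eraser, 23 x 50 x 13 mm, beside the vice. Origin: centre of its underside.
- tape_desk: Bystander: cardboard-brown tape dispenser with a green roll, 55 x 155 x 78 mm, behind the vice. Origin: centre of its underside.
Mind the look-alikes: they are no part of the job. What is shaped like the drift but purple is not meant.

How it is judged:
By the outcome, as a careful person would: the job done as asked, in the order asked, and still so for the second after the job is handed in, with the robot touching nothing.
It also fails if it takes over 64 s, if anything falls off the work surface, if the arm or the gripper's body presses on something with over 40 N, if the wrist force passes 120 N, or if a joint passes its speed limit or range.

## Working session

There is one attempt and no reset: what is moved stays moved. The work goes in short steps, Python scripts to look and compute and a tool call to move; the robot and the scene stay as the last step left them, time stands still between calls to the robot, and variables do not carry over. Pictures are saved under pics/ and viewed, about 8 in all and at most 12, crops included, and the job is handed in when it is done.

Besides the shell and the picture viewer there is one more tool, called by a JSON object that holds its "name" and its "arguments", one argument or row to a line. step_arm: Moves the arm, as the interface text tells. Its arguments: {"type":"object","properties":{"increments":{"type":"array","items":{"type":"array","items":{"type":"number"}}},"grip_force":{"type":"number"}},"required":["increments"]}

```bash
mkdir -p pics; ls; cat > h.py <<'E'
import numpy as np, cv2
from cell import *
np.set_printoptions(precision=4,suppress=True)
def save(f,n): cv2.imwrite(f'pics/{n}.png',f['pixels'][:,:,::-1])
def deproj(f,rc,z=None,plane=None):
    "world point of pixel (row,col); plane = world height to intersect, else depth map"
    r,c=rc
    d=np.array([(c-f['cx'])/f['fx'],-(r-f['cy'])/f['fy'],-1.0])
    T=np.linalg.inv(f['camera_from_world'])
    if plane is None:
        z=f['z_map'][int(round(r)),int(round(c))] if z is None else z
        return T[:3,:3]@(d*z)+T[:3,3]
    w=T[:3,:3]@d; o=T[:3,3]
    return o+w*(plane-o[2])/w[2]
def cloud(f):
    r,c=np.mgrid[:480,:640]; z=f['z_map']
    p=np.stack([(c-f['cx'])/f['fx']*z,-(r-f['cy'])/f['fy']*z,-z],-1)
    T=np.linalg.inv(f['camera_from_world'])
    return p@T[:3,:3].T+T[:3,3]
E
python3 - <<'E'
from h import *
for cam in ('scene','side'):
    f=grab_frame(cam); save(f,cam+'0'); print(cam,{k:f[k] for k in f if k not in('pixels','z_map')}.keys(), f['fx'],f['cx'],f['cy'])
    P=cloud(f)
    for n in ('drift','screw','pin_block','drift_hole','screw_hole','cover','spindle_top','cover_middle','sander'):
        for d in cut_out(cam,n)[:3]:
            m=d['mask']&(f['z_map']>0)
            print(n,round(d['score'],2),np.array(d['location']).astype(int),m.sum(),np.median(P[m],0) if m.any() else '', P[m][:,2].max() if m.any() else '')
o=get_obs();print(o['time_s'],o['force'],o['tool_rot'])
E
```

```text
pics
scene dict_keys(['fx', 'fy', 'cx', 'cy', 'camera_from_world']) 577.5880113507236 313.79806298373205 235.45064221376575
drift 0.68 [229 402] 176 [ 0.845  -0.1037  0.0186] 0.02714241583880017
pin_block 0.47 [262 364] 2457 [ 0.6872 -0.1147  0.0441] 0.08610320501796975
drift_hole 0.63 [220 211] 844 [0.5292 0.1894 0.0816] 0.09357921643013178
screw_hole 0.72 [223 212] 990 [0.5277 0.1895 0.0816] 0.7063998379155303
cover 0.92 [222 214] 975 [0.5295 0.1898 0.0814] 0.705108130828337
spindle_top 0.89 [226 209] 1125 [0.5265 0.1958 0.0818] 0.1169914033340711
cover_middle 0.83 [221 211] 1014 [0.5284 0.1907 0.0815] 0.7053666504116075
sander 0.96 [222 210] 1137 [0.5265 0.1958 0.0818] 0.1169914033340711
side dict_keys(['fx', 'fy', 'cx', 'cy', 'camera_from_world']) 435.993558706309 319.8261820364133 238.9620395183024
drift 0.67 [291 432] 160 [ 0.841  -0.0957  0.0183] 0.025880822258078418
drift 0.59 [333 237] 257 [ 0.4299 -0.2256  0.0768] 0.10108594329787979
screw 0.51 [359 240] 151 [ 0.4315 -0.2786  0.0702] 0.07607558190659636
pin_block 0.63 [369 242] 2067 [ 0.4333 -0.2885  0.0588] 0.07257926950010152
drift_hole 0.82 [213 273] 1038 [0.5031 0.1903 0.0802] 0.10560448124315702
screw_hole 0.84 [214 270] 1036 [0.5045 0.1899 0.0802] 0.09183136419641269
cover 0.71 [212 274] 1022 [0.5035 0.1906 0.0802] 0.10560448124315702
spindle_top 0.92 [215 275] 1592 [0.5017 0.1863 0.0796] 0.11408759341799146
spindle_top 0.4 [254 223] 315 [0.3754 0.0718 0.0352] 0.04093441497932104
cover_middle 0.93 [211 274] 1072 [0.503  0.1918 0.0802] 0.11341174603549664
sander 0.62 [216 272] 1563 [0.5026 0.1863 0.0797] 0.11408759341799146
sander 0.26 [269 316] 64 [0.5916 0.0281 0.0115] 0.014385453603141585
1.0 [0.6768 0.1874 0.2909] [[ 0.9739  0.2268  0.    ]
 [ 0.2268 -0.9739 -0.0001]
 [ 0.      0.0001 -1.    ]]
```

```bash
python3 - <<'E'
import cv2,numpy as np
a=cv2.imread('pics/side0.png');b=cv2.imread('pics/scene0.png')
A=cv2.resize(a[150:420,170:470],(533,480)) 
B=cv2.resize(b[170:320,130:430],None,fx=1.77,fy=1.77,interpolation=cv2.INTER_CUBIC)
print(A.shape,B.shape)
cv2.imwrite('pics/both.png',a)
c=cv2.resize(a[170:260,210:330],(533,400),interpolation=cv2.INTER_CUBIC)
B=B[:, :531];h=np.zeros((600,800,3),np.uint8)
h[:320,:400]=cv2.resize(a,(400,320));h[:320,400:]=cv2.resize(b,(400,320))
h[320:600,:400]=cv2.resize(a[170:260,205:333],(400,280),interpolation=cv2.INTER_CUBIC)
h[320:600,400:]=cv2.resize(b[180:271,150:280],(400,280),interpolation=cv2.INTER_CUBIC)
cv2.imwrite('pics/both.png',h)
E
```

```text
(480, 533, 3) (266, 531, 3)
```

View pics/both.png

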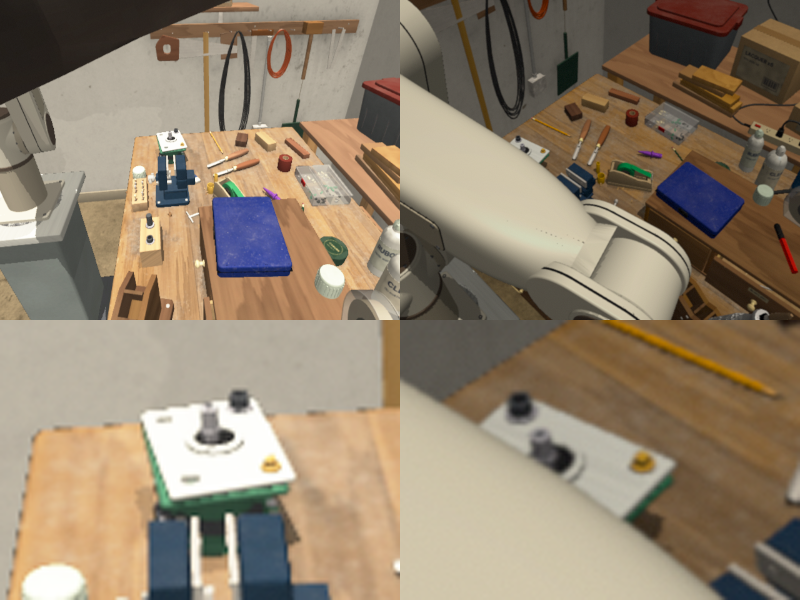

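{"name": "step_arm", "arguments": {
  "increments": [
    [0.052, -0.022, -0.005, 0, 0, 0, 0.085],
    [0.052, -0.022, -0.005, 0, 0, 0, 0.085],
    [0.052, -0.022, -0.005, 0, 0, 0, 0.085],
    [0.052, -0.022, -0.005, 0, 0, 0, 0.085],
    [0.052, -0.022, -0.005, 0, 0, 0, 0.085],
    [0.052, -0.022, -0.005, 0, 0, 0, 0.085],
    [0.052, -0.022, 0, 0, 0, 0, 0.085]
  ]
}}

```text
time_s: 1.88
tcp_pos: [0.4346, -0.2533, 0.2515]
tool_rot: [[0.974, 0.227, 0.001], [0.227, -0.974, -0.001], [0.001, 0.001, -1.0]]
force: [1.0, -0.4, -0.1]
finger_gap: 0.997
```

{"name": "step_arm", "arguments": {
  "increments": [
    [0, 0, 0, 0, 0, -0.168, 0.085],
    [0, 0, 0, 0, 0, -0.168, 0.085],
    [0, 0, 0, 0, 0, -0.168, 0.085],
    [0, 0, 0, 0, 0, -0.168, 0.085],
    [0, 0, 0, 0, 0, -0.168, 0.085],
    [0, 0, 0, 0, 0, -0.168, 0.085],
    [0, 0, 0, 0, 0, -0.168, 0.085],
    [0, 0, 0, 0, 0, -0.166, 0.085],
    [0, 0, 0, 0, 0, 0, 0.085]
  ]
}}

```text
time_s: 3.0
tcp_pos: [0.433, -0.2544, 0.2508]
tool_rot: [[0.002, 1.0, -0.0], [1.0, -0.002, 0.0], [0.0, -0.0, -1.0]]
force: [-0.2, 0.8, 0.4]
finger_gap: 0.997
```

```bash
cat >> h.py <<'E'
def wrist():
    o=get_obs(); f=grab_frame('wrist'); f['R']=np.array(o['tool_rot']); f['p']=np.array(o['tcp_pos']); return f
def wray(f,rc):
    r,c=np.asarray(rc,float)[...,0],np.asarray(rc,float)[...,1]
    u=(c-f['cx'])/f['fx']; v=(r-f['cy'])/f['fy']; t=np.hypot(u,v); s=np.sinc(t/np.pi)
    return np.stack([u*s,-v*s,-np.cos(t)],-1)
def wplane(f,rc,z):
    M=np.array(f['mount']); d=wray(f,rc)@M[:3,:3].T@f['R'].T; o=f['R']@M[:3,3]+f['p']
    return o+d*((z-o[2])/d[...,2])[...,None]
def wproj(f,P):
    M=np.array(f['mount']); q=((np.asarray(P)-f['p'])@f['R']-M[:3,3])@M[:3,:3]
    t=np.arctan2(np.hypot(q[...,0],q[...,1]),-q[...,2]); h=np.hypot(q[...,0],q[...,1])+1e-12
    return np.stack([f['cy']-f['fy']*t*q[...,1]/h, f['cx']+f['fx']*t*q[...,0]/h],-1)
def wcloud(f):
    r,c=np.mgrid[:480,:640]; d=wray(f,np.stack([r,c],-1)); M=np.array(f['mount'])
    q=d/(-d[...,2:])*f['z_map'][...,None]
    return (q@M[:3,:3].T+M[:3,3])@f['R'].T+f['p']
def rect(f,cx,cy,z,half,n=400):
    "top-down rectified patch at height z: image up=+x... rows grow with -y, cols grow with +x"
    g=np.linspace(-half,half,n,dtype=float); X,Y=np.meshgrid(cx+g,cy-g)
    p=wproj(f,np.stack([X,Y,np.full_like(X,z)],-1)).astype(np.float32)
    return cv2.remap(f['pixels'][:,:,::-1].copy(),p[...,1],p[...,0],cv2.INTER_CUBIC)
E
python3 - <<'E'
from h import *
f=wrist(); save(f,'w1'); o=get_obs()
print(o['tcp_pos'],o['tool_rot'],o['joints'],o['force'],o['time_s']); print(np.array(f['mount']),f['fx'],f['cx'],f['cy'])
P=wcloud(f)
for n in ('drift','screw','pin_block'):
    for d in cut_out('wrist',n)[:3]:
        m=d['mask']&(f['z_map']>0); q=P[m]; t=q[q[:,2]>q[:,2].max()-.006]
        print(n,round(d['score'],2),np.array(d['location']).astype(int),m.sum(),np.median(q,0),q.max(0),q.min(0),t.mean(0))
E
```

```text
[ 0.433  -0.2544  0.2508] [[ 0.0028  1.     -0.    ]
 [ 1.     -0.0028  0.    ]
 [ 0.     -0.     -1.    ]] [-30.4378  13.4238   4.2757  80.8536   0.0006  59.7235] [ 1.1074 -0.315   0.3107] 3.05
[[-0.0001  0.9535  0.3015  0.0768]
 [ 1.      0.0001  0.      0.0012]
 [ 0.      0.3015 -0.9535 -0.1544]
 [ 0.      0.      0.      1.    ]] 371.64829954431775 316.3276314278851 242.53989450315922
drift 0.93 [ 95 626] 521 [ 0.8436 -0.0985  0.0188] [ 0.8832 -0.0581  0.0263] [ 0.8216 -0.1317 -0.0002] [ 0.8399 -0.0869  0.0224]
drift 0.67 [175 313] 566 [ 0.4315 -0.2174  0.0886] [ 0.4431 -0.2075  0.1023] [ 0.4192 -0.2294  0.0607] [ 0.4313 -0.2202  0.1001]
screw 0.69 [232 315] 438 [ 0.4329 -0.272   0.0749] [ 0.4434 -0.2639  0.0777] [ 0.4213 -0.287   0.0606] [ 0.4332 -0.2737  0.0754]
pin_block 0.95 [200 313] 5755 [ 0.432  -0.2443  0.0613] [ 0.4647 -0.1894  0.1009] [ 0.3982 -0.3267  0.0004] [ 0.4271 -0.2262  0.1001]
```

View pics/w1.png

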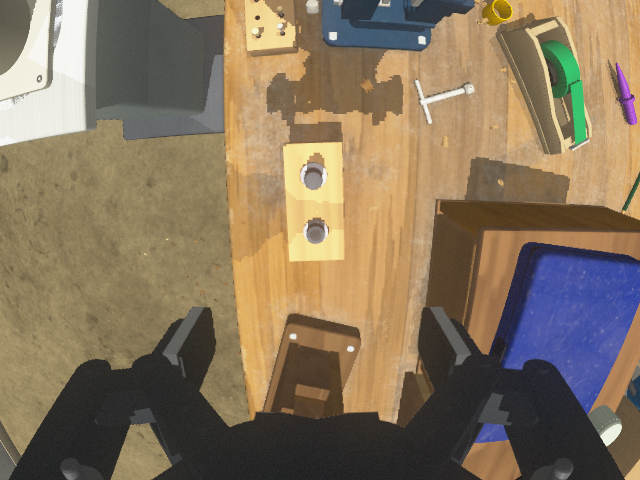

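{"name": "step_arm", "arguments": {
  "increments": [
    [0.034, -0.0015, 0.03, 0, 0, 0, 0.06],
    [0, 0, 0.04, 0, 0, 0, 0.06],
    [0, 0, 0.04, 0, 0, 0, 0.06],
    [0, 0, 0.03, 0, 0, 0, 0.06],
    [0, 0, 0.017, 0, 0, 0, 0.06],
    [0, 0, 0, 0, 0, 0, 0.06]
  ],
  "grip_force": 40
}}

```text
time_s: 3.95
tcp_pos: [0.4303, -0.2198, 0.0925]
tool_rot: [[0.001, 1.0, -0.003], [1.0, -0.001, 0.002], [0.002, -0.003, -1.0]]
force: [-0.5, 0.5, -0.4]
finger_gap: 0.705
```

{"name": "step_arm", "arguments": {
  "increments": [
    [0, 0, 0, 0, 0, 0, 0.03],
    [0, 0, 0, 0, 0, 0, 0.0],
    [0, 0, 0, 0, 0, 0, 0.0],
    [0, 0, 0, 0, 0, 0, 0.0],
    [0, 0, 0, 0, 0, 0, 0.0],
    [0, 0, 0, 0, 0, 0, 0.0]
  ],
  "grip_force": 50
}}

```text
time_s: 4.7
tcp_pos: [0.4315, -0.2204, 0.0938]
tool_rot: [[0.0, 1.0, -0.0], [1.0, -0.0, 0.0], [0.0, -0.0, -1.0]]
force: [0.0, 0.5, 0.6]
finger_gap: -0.003
```

```bash
python3 - <<'E'
from h import *
f=wrist(); o=get_obs();print(o['finger_gap'],o['force'])
s=grab_frame('side');a=s['pixels'][:,:,::-1]
h=np.zeros((480,800,3),np.uint8); h[:,:400]=f['pixels'][:,120:520,::-1]; h[:,400:]=cv2.resize(a[260:404,180:300],(400,480),interpolation=cv2.INTER_CUBIC)
cv2.imwrite('pics/g1.png',h)
E
```

```text
0.004014732380564617 [-0.0524  0.0148 -0.4024]
```

View pics/g1.png

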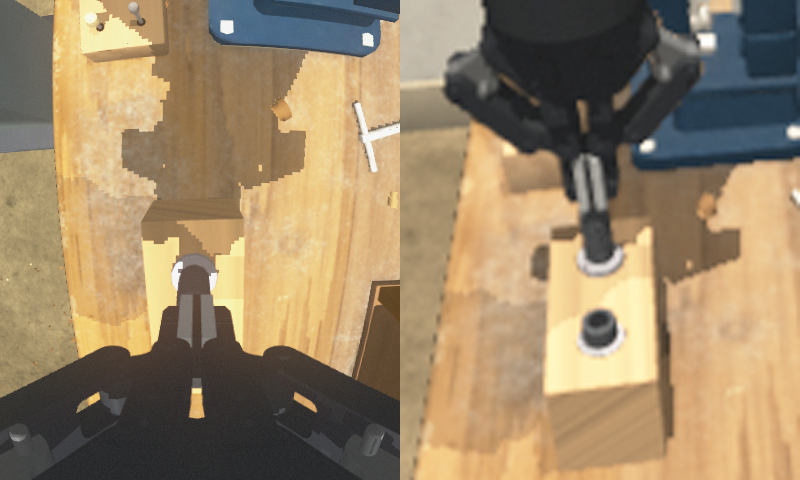

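```bash
python3 - <<'E'
from h import *
f=wrist(); P=wcloud(f)
print(get_obs()['tcp_pos'])
for r in range(215,400,10): print(r,[ (int(1e3*P[r,c,0]),int(1e3*P[r,c,1]),int(1e3*P[r,c,2])) for c in (305,315,325)])
print('tip pred px',wproj(f,f['p']+f['R']@np.array([[0,0,.025],[0,0,.006],[.011,0,.025]]).T[:, :].T if 0 else np.array([f['p']+f['R']@v for v in np.array([[0,0,.025],[0,0,.006],[.011,0,.025]])])))
s=grab_frame('side');Q=cloud(s)
for r in range(295,350,4): print(r,[tuple((1e3*Q[r,c]).astype(int)) for c in (237,240,243)])
E
```

```text
[ 0.4314 -0.2204  0.0938]
215 [(426, -190, 51), (431, -190, 49), (437, -190, 51)]
225 [(426, -193, 61), (431, -193, 61), (437, -193, 60)]
235 [(426, -198, 61), (431, -198, 60), (437, -198, 61)]
245 [(426, -203, 61), (431, -204, 61), (437, -204, 61)]
255 [(426, -208, 63), (431, -207, 66), (437, -209, 62)]
265 [(426, -213, 66), (431, -212, 69), (437, -213, 66)]
275 [(432, -143, 248), (432, -211, 84), (436, -214, 78)]
285 [(427, -213, 91), (432, -212, 93), (436, -214, 90)]
295 [(428, -209, 111), (432, -209, 110), (436, -210, 109)]
305 [(428, -209, 119), (432, -209, 119), (436, -209, 119)]
315 [(428, -209, 127), (432, -209, 128), (435, -209, 127)]
325 [(428, -209, 135), (432, -209, 134), (435, -209, 134)]
335 [(428, -209, 142), (432, -209, 142), (435, -209, 141)]
345 [(429, -208, 150), (432, -212, 142), (435, -208, 149)]
355 [(429, -208, 155), (432, -216, 143), (435, -208, 154)]
365 [(429, -207, 161), (432, -221, 142), (435, -210, 157)]
375 [(429, -209, 163), (432, -226, 142), (435, -216, 154)]
385 [(429, -213, 163), (432, -229, 143), (435, -221, 154)]
395 [(428, -225, 154), (431, -358, 
[... 1459 characters left out ...]
(-226), np.int64(82)), (np.int64(432), np.int64(-226), np.int64(82)), (np.int64(437), np.int64(-222), np.int64(77))]
335 [(np.int64(426), np.int64(-226), np.int64(73)), (np.int64(431), np.int64(-225), np.int64(72)), (np.int64(436), np.int64(-222), np.int64(68))]
339 [(np.int64(425), np.int64(-229), np.int64(67)), (np.int64(430), np.int64(-227), np.int64(64)), (np.int64(436), np.int64(-229), np.int64(66))]
343 [(np.int64(425), np.int64(-231), np.int64(59)), (np.int64(430), np.int64(-232), np.int64(59)), (np.int64(435), np.int64(-234), np.int64(61))]
347 [(np.int64(425), np.int64(-242), np.int64(60)), (np.int64(430), np.int64(-242), np.int64(60)), (np.int64(435), np.int64(-242), np.int64(59))]
```

```bash
python3 - <<'E'
from h import *
f=wrist(); 
for z in (.025,.012,0,-.012,-.024,-.036):
  print(z,[wproj(f,f['p']+f['R']@np.array(v)).round(0) for v in ((.011,-.0427,z),(.011,0.0,z))])
P=(wcloud(f)-f['p'])@f['R']
m=(abs(P[...,1])<.012)&(P[...,0]>.005)&(P[...,0]<.02)&(P[...,2]<.03)&(P[...,2]>-.06)
r,c=np.nonzero(m)
for rr in range(276,300,2): 
    k=(r==rr); print(rr,c[k].min() if k.any() else '',c[k].max() if k.any() else '', (P[rr,312:322:3]*1e3).round(0).tolist(), f['pixels'][rr,315])
E
```

```text
0.025 [array([259., 232.]), array([259., 314.])]
0.012 [array([268., 227.]), array([269., 314.])]
0 [array([278., 221.]), array([279., 314.])]
-0.012 [array([288., 215.]), array([290., 314.])]
-0.024 [array([301., 207.]), array([302., 313.])]
-0.036 [array([315., 199.]), array([317., 313.])]
276 301 326 [[8.0, -1.0, 10.0], [8.0, 1.0, 10.0], [8.0, 2.0, 11.0], [7.0, 3.0, 12.0]] [99 82 73]
278 301 326 [[8.0, -1.0, 7.0], [7.0, 1.0, 9.0], [7.0, 2.0, 9.0], [7.0, 3.0, 11.0]] [100  83  70]
280 301 326 [[8.0, -1.0, 5.0], [8.0, 1.0, 5.0], [8.0, 2.0, 6.0], [7.0, 3.0, 8.0]] [104  85  74]
282 301 325 [[9.0, -1.0, 2.0], [8.0, 1.0, 3.0], [8.0, 2.0, 4.0], [7.0, 3.0, 6.0]] [101  81  70]
284 300 326 [[8.0, -1.0, 0.0], [8.0, 1.0, -0.0], [8.0, 2.0, 1.0], [7.0, 3.0, 3.0]] [103  85  75]
286 300 326 [[8.0, -1.0, -1.0], [8.0, 1.0, -2.0], [8.0, 2.0, -1.0], [7.0, 3.0, 1.0]] [100  83  74]
288 300 326 [[8.0, -1.0, -4.0], [8.0, 1.0, -4.0], [8.0, 2.0, -4.0], [7.0, 3.0, -3.0]] [99 82 74]
290 300 327 [[8.0, -1.0, -6.0], [7.0, 1.0, -5.0], [7.0, 2.0, -4.0], [7.0, 3.0, -4.0]] [99 82 72]
292 300 326 [[7.0, -1.0, -7.0], [7.0, 1.0, -7.0], [8.0, 2.0, -7.0], [7.0, 3.0, -6.0]] [105  90  82]
294 299 331 [[11.0, -1.0, -16.0], [11.0, 1.0, -15.0], [10.0, 2.0, -15.0], [11.0, 3.0, -16.0]] [95 77 67]
296 299 332 [[11.0, -1.0, -18.0], [10.0, 1.0, -17.0], [11.0, 2.0, -18.0], [11.0, 3.0, -18.0]] [95 74 59]
298 300 332 [[77.0, 1.0, -154.0], [11.0, 1.0, -20.0], [11.0, 2.0, -20.0], [11.0, 3.0, -20.0]] [88 68 54]
```

{"name": "step_arm", "arguments": {
  "increments": [
    [0, 0, 0, 0, 0, 0, 0.06],
    [0, 0, 0, 0, 0, 0, 0.06],
    [0, 0, 0, 0, 0, 0, 0.06],
    [0, 0, 0, 0, 0, 0, 0.06],
    [0, 0, 0.01, 0, 0, 0, 0.06],
    [0, 0, 0.01, 0, 0, 0, 0.06],
    [0, 0, 0.01, 0, 0, 0, 0.06],
    [0, 0, 0.008, 0, 0, 0, 0.06],
    [0, 0, 0, 0, 0, 0, 0.06]
  ]
}}

```text
time_s: 6.08
tcp_pos: [0.4308, -0.2201, 0.0548]
tool_rot: [[-0.0, 1.0, -0.002], [1.0, 0.0, 0.001], [0.001, -0.002, -1.0]]
force: [-0.5, -0.4, 0.0]
finger_gap: 0.703
```

{"name": "step_arm", "arguments": {
  "increments": [
    [0, 0, 0, 0, 0, 0, 0.03],
    [0, 0, 0, 0, 0, 0, 0.0],
    [0, 0, 0, 0, 0, 0, 0.0],
    [0, 0, 0, 0, 0, 0, 0.0],
    [0, 0, 0, 0, 0, 0, 0.0],
    [0, 0, 0, 0, 0, 0, 0.0]
  ],
  "grip_force": 50
}}

```text
time_s: 6.82
tcp_pos: [0.431, -0.2206, 0.0563]
tool_rot: [[0.0, 1.0, -0.001], [1.0, -0.0, -0.001], [-0.001, -0.001, -1.0]]
force: [-3.8, -0.5, 5.6]
finger_gap: 0.167
```

{"name": "step_arm", "arguments": {
  "increments": [
    [0, 0, -0.02, 0, 0, 0, 0],
    [0, 0, -0.04, 0, 0, 0, 0],
    [0, 0, -0.05, 0, 0, 0, 0],
    [0, 0, -0.05, 0, 0, 0, 0],
    [0.05, 0.005, 0, 0, 0, 0, 0],
    [0.05, 0.005, 0, 0, 0, 0, 0],
    [0.05, 0.005, 0, 0, 0, 0, 0],
    [0.05, 0.005, 0, 0, 0, 0, 0],
    [0.05, 0.005, 0, 0, 0, 0, 0],
    [0.03, 0.005, 0, 0, 0, 0, 0],
    [0, 0, 0, 0, 0, 0, 0],
    [0, 0, 0, 0, 0, 0, 0]
  ]
}}

```text
time_s: 8.32
tcp_pos: [0.4613, 0.0593, 0.2156]
tool_rot: [[-0.0, 1.0, -0.0], [1.0, 0.0, -0.0], [-0.0, -0.0, -1.0]]
force: [-0.0, 0.1, -1.4]
finger_gap: 0.169
```

```bash
python3 - <<'E'
from h import *
f=wrist(); o=get_obs();print(o['tcp_pos'],o['tool_rot'][2],o['force'],o['finger_gap'],o['time_s'])
np.savez('w2.npz',**{k:f[k] for k in f})
h=np.zeros((480,800,3),np.uint8); h[:,:400]=f['pixels'][:,120:520,::-1]; h[:400,400:]=rect(f,.5,.19,.08,.09)
cv2.imwrite('pics/s1.png',h)
E
```

```text
[0.4613 0.0589 0.2156] [-0.0003 -0.0003 -1.    ] [-0.2222 -0.2373 -1.1355] 0.17217527463961857 8.375
```

View pics/s1.png

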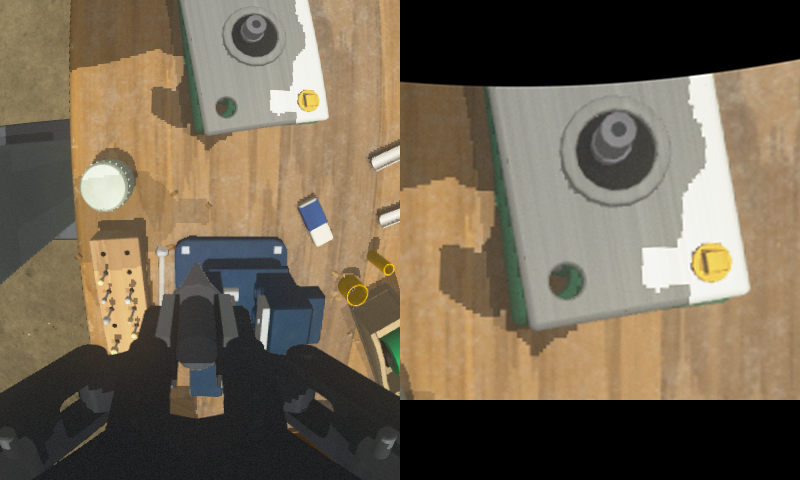

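```bash
python3 - <<'E'
from h import *
f=dict(np.load('w2.npz'))
a=cv2.resize(rect(f,.485,.153,.08,.016,400),None,fx=1,fy=1); b=rect(f,.485,.153,.072,.016,400)
for im in (a,b):
    for k in range(0,400,50): cv2.putText(im,f'{(.485-.016+k*.032/399)*1e3:.0f}',(k,10),0,.35,(0,0,255)); cv2.putText(im,f'{(.153+.016-k*.032/399)*1e3:.0f}',(0,k),0,.35,(0,0,255)); 
c=cv2.resize(f['pixels'][220:340,255:375,::-1],(400,400),interpolation=cv2.INTER_CUBIC)
cv2.imwrite('pics/z1.png',np.hstack([a,b]))
print('tip pred',wproj(f,np.array([f['p']+f['R']@np.array([0,0,z]) for z in(.0463,-.0037)])))
d=rect(f,.485,.153,.08,.016,33)
g=f['pixels'].astype(int)
r,cc=wproj(f,np.array([.485,.153,.08])).astype(int); print(r,cc)
for i in range(r-14,r+14,2): print(i,' '.join('%3d/%3d/%3d'%tuple(g[i,j]) for j in range(cc-14,cc+14,2)))
print([ (i,f['pixels'][i,305:326,0].tolist()) for i in range(256,280,4)])
E
```

```text
tip pred [[264.5903 314.2991]
 [303.939  313.7395]]
107 345
93 166/166/155 161/160/150 161/162/151 170/167/157 167/165/153 164/164/156 165/164/155 163/163/153 166/167/155 169/169/158 167/168/156 166/167/155 165/166/157 162/162/151
95 168/168/156 163/163/154 163/162/152 167/167/157 167/168/155 166/165/154 161/160/150 157/157/148 162/163/152 167/166/155 170/170/159 167/165/155 163/162/151 167/167/156
97 168/166/155 168/166/156 162/162/151 165/164/156 160/161/150 140/140/131 116/117/109 110/108/102 114/113/105 122/123/115 144/143/135 164/163/153 163/165/152 170/170/159
99 168/168/157 169/170/158 162/160/151 152/152/143 121/119/114 100/ 97/ 92  87/ 92/ 84  65/ 77/ 63  69/ 88/ 72  75/ 88/ 74 100/101/ 94 123/124/114 164/162/150 171/170/159
101 165/166/155 168/167/157 161/157/149 111/114/103  84/ 86/ 81  80/ 85/ 78  63/ 77/ 63  65/ 79/ 64  63/ 81/ 65  76/109/ 85  78/107/ 84  97/ 98/ 90 119/120/111 169/168/157
103 167/166/157 167/165/157 146/144/132  86/ 74/ 59  77/ 78/ 65  63/ 76/ 62  67/ 76/ 63  66/ 81/ 68  65/ 77/ 65  72/101/ 77  80/111/ 86  70/ 87/ 70 113/112/105 162/160/151
105 168/167/
[... 1224 characters left out ...]
169/157 167/167/154 162/163/151 168/168/155 169/169/158 170/168/158 166/165/154 166/165/152 168/167/156 166/166/156 168/167/157 168/168/158
[(256, [74, 75, 75, 79, 76, 71, 74, 76, 73, 76, 74, 74, 76, 75, 72, 73, 72, 74, 69, 73, 74]), (260, [73, 72, 74, 76, 74, 75, 73, 72, 73, 74, 76, 76, 74, 73, 75, 73, 74, 75, 75, 63, 55]), (264, [77, 75, 74, 76, 75, 75, 73, 74, 78, 81, 85, 84, 83, 94, 74, 73, 71, 57, 52, 50, 53]), (268, [74, 77, 73, 74, 76, 86, 84, 83, 82, 83, 84, 85, 82, 81, 84, 84, 93, 72, 44, 45, 48]), (272, [70, 72, 71, 72, 84, 84, 85, 83, 83, 83, 82, 81, 83, 82, 83, 80, 83, 81, 104, 104, 51]), (276, [82, 92, 82, 84, 84, 82, 82, 84, 82, 83, 83, 82, 80, 80, 80, 79, 82, 81, 83, 83, 81])]
```

View pics/z1.png

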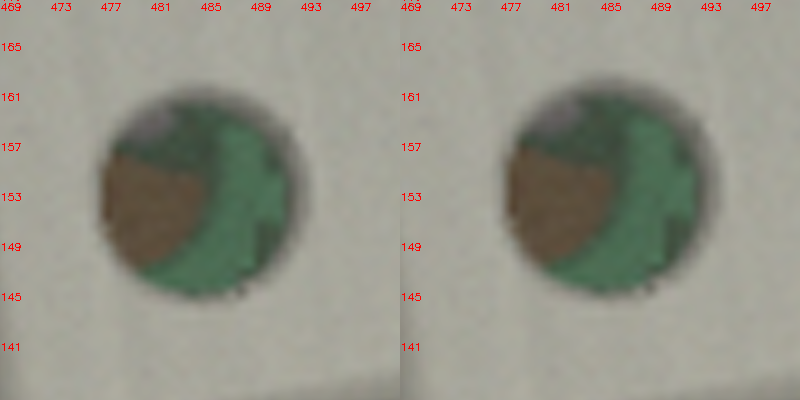

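{"name": "step_arm", "arguments": {
  "increments": [
    [0.032, 0.007, 0, 0, 0, 0, 0],
    [0.032, 0.007, 0, 0, 0, 0, 0],
    [0.0316, 0.0059, 0.02, 0, 0, 0, 0],
    [0, 0, 0.03, 0, 0, 0, 0],
    [0, 0, 0.02, 0, 0, 0, 0],
    [0, 0, 0.012, 0, 0, 0, 0],
    [0, 0, 0, 0, 0, 0, 0],
    [0, 0, 0, 0, 0, 0, 0]
  ]
}}

```text
time_s: 9.38
tcp_pos: [0.4822, 0.1549, 0.1347]
tool_rot: [[0.001, 1.0, 0.002], [1.0, -0.001, 0.001], [0.001, 0.002, -1.0]]
force: [-0.6, -0.1, -0.7]
finger_gap: 0.172
```

```bash
python3 - <<'E'
from h import *
f=wrist(); o=get_obs();print(o['tcp_pos'],o['force'],o['torque'],o['time_s'])
print('tip pred',wproj(f,np.array([f['p']+f['R']@np.array([.0,0.0,z]) for z in(.0463,-.0037)])), wproj(f,np.array([[.4852,.1537,.08],[.4785,.1554,.072]])))
cv2.imwrite('pics/t1.png',cv2.resize(f['pixels'][200:320,240:400,::-1],(800,600),interpolation=cv2.INTER_CUBIC))
E
```

```text
[0.4823 0.1551 0.1349] [ 0.0125 -0.6444 -1.1907] [ 0.0154 -0.0122  0.0481] 9.425
tip pred [[264.5953 314.2939]
 [303.9456 313.733 ]] [[261.5473 319.2107]
 [254.4777 308.2806]]
```

View pics/t1.png

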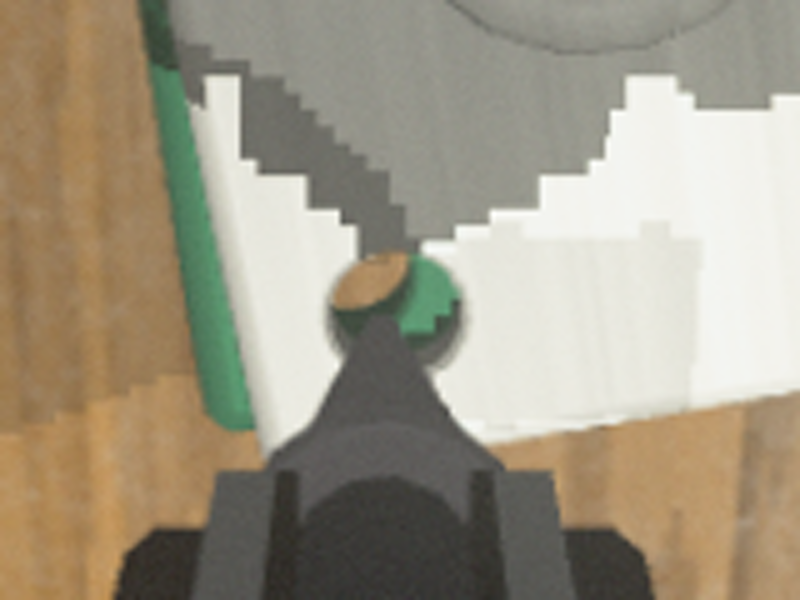

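{"name": "step_arm", "arguments": {
  "increments": [
    [0, -0.0008, 0.004, 0, 0, 0, 0],
    [0, 0, 0.004, 0, 0, 0, 0],
    [0, 0, 0.004, 0, 0, 0, 0],
    [0, 0, 0.003, 0, 0, 0, 0],
    [0, 0, 0.003, 0, 0, 0, 0],
    [0, 0, 0.002, 0, 0, 0, 0],
    [0, 0, 0, 0, 0, 0, 0]
  ]
}}

```text
time_s: 10.3
tcp_pos: [0.4805, 0.1551, 0.1136]
tool_rot: [[-0.0, 1.0, -0.0], [1.0, 0.0, -0.0], [-0.0, -0.0, -1.0]]
force: [-0.5, -0.3, -0.5]
finger_gap: 0.17
```

{"name": "step_arm", "arguments": {
  "increments": [
    [0, -0.001, 0.001, 0, 0, 0, 0],
    [0, -0.001, 0.001, 0, 0, 0, 0],
    [0, -0.0005, 0, 0, 0, 0, 0],
    [0, 0, 0, 0, 0, 0, 0]
  ]
}}

```text
time_s: 10.8
tcp_pos: [0.4788, 0.1553, 0.1122]
tool_rot: [[0.0, 1.0, 0.002], [1.0, -0.0, 0.0], [0.0, 0.002, -1.0]]
force: [1.7, -0.9, -0.6]
finger_gap: 0.172
```

```bash
cat > st.py <<'E'
from h import *
o=[get_obs() for _ in range(6)]; print(*[np.mean([x[k] for x in o],0) for k in('tcp_pos','force','torque','finger_gap','time_s')])
E
python3 st.py
```

```text
[0.4788 0.1553 0.1122] [ 1.7257 -0.8588 -0.6024] [ 0.0929 -0.5387  0.0565] 0.17189831523408194 10.799999999999999
```

{"name": "step_arm", "arguments": {
  "increments": [
    [0, -0.0003, 0.001, 0, 0, 0, 0],
    [0, 0, 0.001, 0, 0, 0, 0],
    [0, 0, 0.001, 0, 0, 0, 0],
    [0, 0, 0.001, 0, 0, 0, 0],
    [0, 0, 0, 0, 0, 0, 0]
  ]
}}

```text
time_s: 11.42
tcp_pos: [0.4783, 0.1551, 0.108]
tool_rot: [[0.0, 1.0, 0.001], [1.0, -0.0, -0.0], [-0.0, 0.001, -1.0]]
force: [3.5, -1.2, 1.8]
finger_gap: 0.169
```

{"name": "step_arm", "arguments": {
  "increments": [
    [0, 0, 0.001, 0, 0, 0, 0],
    [0, 0, 0.001, 0, 0, 0, 0],
    [0, 0, 0.001, 0, 0, 0, 0],
    [0, 0, 0.001, 0, 0, 0, 0],
    [0, 0, 0, 0, 0, 0, 0]
  ]
}}

```text
time_s: 12.05
tcp_pos: [0.4779, 0.1552, 0.1038]
tool_rot: [[-0.0, 1.0, 0.0], [1.0, 0.0, 0.0], [0.0, 0.0, -1.0]]
force: [3.1, -1.9, 2.4]
finger_gap: 0.171
```

{"name": "step_arm", "arguments": {
  "increments": [
    [0, 0, 0.001, 0, 0, 0, 0],
    [0, 0, 0.001, 0, 0, 0, 0],
    [0, 0, 0.001, 0, 0, 0, 0],
    [0, 0, 0.001, 0, 0, 0, 0],
    [0, 0, 0, 0, 0, 0, 0]
  ]
}}

```text
time_s: 12.68
tcp_pos: [0.4777, 0.1552, 0.0997]
tool_rot: [[-0.0, 1.0, -0.0], [1.0, 0.0, 0.0], [0.0, -0.0, -1.0]]
force: [4.1, -1.1, 3.0]
finger_gap: 0.17
```

{"name": "step_arm", "arguments": {
  "increments": [
    [0, 0, 0.001, 0, 0, 0, 0],
    [0, 0, 0.001, 0, 0, 0, 0],
    [0, 0, 0.001, 0, 0, 0, 0],
    [0, 0, 0.001, 0, 0, 0, 0],
    [0, 0, 0, 0, 0, 0, 0]
  ]
}}

```text
time_s: 13.3
tcp_pos: [0.4777, 0.1552, 0.0957]
tool_rot: [[-0.0, 1.0, -0.0], [1.0, 0.0, 0.0], [0.0, -0.0, -1.0]]
force: [4.9, -1.2, 3.4]
finger_gap: 0.17
```

{"name": "step_arm", "arguments": {
  "increments": [
    [0, 0, 0.001, 0, 0, 0, 0],
    [0, 0, 0.001, 0, 0, 0, 0],
    [0, 0, 0.001, 0, 0, 0, 0],
    [0, 0, 0, 0, 0, 0, 0]
  ]
}}

```text
time_s: 13.8
tcp_pos: [0.4778, 0.1552, 0.0927]
tool_rot: [[0.0, 1.0, -0.0], [1.0, -0.0, 0.0], [0.0, -0.0, -1.0]]
force: [4.4, -0.2, 2.8]
finger_gap: 0.168
```

{"name": "step_arm", "arguments": {
  "increments": [
    [0, 0, 0.001, 0, 0, 0, 0],
    [0, 0, 0.001, 0, 0, 0, 0],
    [0, 0, 0.001, 0, 0, 0, 0],
    [0, 0, 0, 0, 0, 0, 0]
  ]
}}

```text
time_s: 14.3
tcp_pos: [0.4775, 0.1553, 0.0892]
tool_rot: [[-0.0, 1.0, -0.001], [1.0, 0.0, 0.0], [0.0, -0.001, -1.0]]
force: [5.0, 0.7, -0.4]
finger_gap: 0.174
```

{"name": "step_arm", "arguments": {
  "increments": [
    [0, 0, 0.001, 0, 0, 0, 0],
    [0, 0, 0.001, 0, 0, 0, 0],
    [0, 0, 0, 0, 0, 0, 0]
  ]
}}

```text
time_s: 14.68
tcp_pos: [0.4777, 0.1552, 0.0878]
tool_rot: [[-0.0, 1.0, -0.0], [1.0, 0.0, 0.0], [0.0, -0.0, -1.0]]
force: [4.6, -0.5, 1.4]
finger_gap: 0.172
```

{"name": "step_arm", "arguments": {
  "increments": [
    [0, 0, 0.001, 0, 0, 0, 0],
    [0, 0, 0.001, 0, 0, 0, 0],
    [0, 0, 0, 0, 0, 0, 0]
  ]
}}

```text
time_s: 15.05
tcp_pos: [0.4777, 0.1552, 0.0858]
tool_rot: [[0.0, 1.0, -0.0], [1.0, -0.0, 0.0], [0.0, -0.0, -1.0]]
force: [3.9, 0.8, 2.4]
finger_gap: 0.17
```

{"name": "step_arm", "arguments": {
  "increments": [
    [0, 0, 0.001, 0, 0, 0, 0],
    [0, 0, 0.001, 0, 0, 0, 0],
    [0, 0, 0, 0, 0, 0, 0]
  ]
}}

```text
time_s: 15.42
tcp_pos: [0.4778, 0.1552, 0.0837]
tool_rot: [[-0.0, 1.0, -0.0], [1.0, 0.0, 0.0], [0.0, -0.0, -1.0]]
force: [3.7, 0.1, 1.8]
finger_gap: 0.166
```

{"name": "step_arm", "arguments": {
  "increments": [
    [0, 0, 0.001, 0, 0, 0, 0],
    [0, 0, 0.001, 0, 0, 0, 0],
    [0, 0, 0.001, 0, 0, 0, 0],
    [0, 0, 0.001, 0, 0, 0, 0],
    [0, 0, 0, 0, 0, 0, 0]
  ]
}}

```text
time_s: 16.05
tcp_pos: [0.4778, 0.1552, 0.0797]
tool_rot: [[-0.0, 1.0, -0.0], [1.0, 0.0, 0.0], [0.0, -0.0, -1.0]]
force: [3.8, 0.8, 2.3]
finger_gap: 0.168
```

{"name": "step_arm", "arguments": {
  "increments": [
    [0, 0, 0.001, 0, 0, 0, 0],
    [0, 0, 0.001, 0, 0, 0, 0],
    [0, 0, 0.001, 0, 0, 0, 0],
    [0, 0, 0.0005, 0, 0, 0, 0],
    [0, 0, 0, 0, 0, 0, 0]
  ]
}}

```text
time_s: 16.68
tcp_pos: [0.4778, 0.1552, 0.0763]
tool_rot: [[-0.0, 1.0, -0.0], [1.0, 0.0, 0.0], [0.0, -0.0, -1.0]]
force: [3.7, 0.4, 1.5]
finger_gap: 0.175
```

{"name": "step_arm", "arguments": {
  "increments": [
    [0, 0, 0.0005, 0, 0, 0, 0],
    [0, 0, 0.0005, 0, 0, 0, 0],
    [0, 0, 0, 0, 0, 0, 0]
  ]
}}

```text
time_s: 17.05
tcp_pos: [0.4778, 0.1552, 0.0753]
tool_rot: [[-0.0, 1.0, 0.0], [1.0, 0.0, 0.0], [0.0, 0.0, -1.0]]
force: [4.3, 0.5, 1.5]
finger_gap: 0.171
```

{"name": "step_arm", "arguments": {
  "increments": [
    [0, 0, 0.0005, 0, 0, 0, 0],
    [0, 0, 0.0005, 0, 0, 0, 0],
    [0, 0, 0.0005, 0, 0, 0, 0],
    [0, 0, 0, 0, 0, 0, 0]
  ]
}}

```text
time_s: 17.55
tcp_pos: [0.4778, 0.1552, 0.0738]
tool_rot: [[-0.0, 1.0, 0.0], [1.0, 0.0, -0.0], [-0.0, 0.0, -1.0]]
force: [3.8, 0.3, 1.7]
finger_gap: 0.172
```

```bash
python3 - <<'E'
from h import *
f=wrist(); P=wcloud(f)
for r in range(240,312,4): print(r,[tuple((1e3*P[r,c]).round(0).astype(int).tolist()) for c in (300,308,316,324,332)], f['pixels'][r,316])
cv2.imwrite('pics/h1.png',cv2.resize(f['pixels'][200:320,240:400,::-1],(800,600),interpolation=cv2.INTER_CUBIC))
E
```

```text
240 [(472, 187, 81), (476, 187, 81), (479, 187, 82), (482, 187, 81), (485, 187, 81)] [163 163 152]
244 [(472, 185, 81), (476, 185, 82), (479, 185, 82), (482, 185, 81), (486, 185, 81)] [161 158 148]
248 [(472, 183, 81), (476, 183, 82), (479, 183, 81), (482, 183, 81), (486, 183, 81)] [147 147 138]
252 [(472, 181, 81), (476, 181, 81), (479, 181, 81), (482, 181, 81), (486, 181, 81)] [122 120 116]
256 [(472, 180, 81), (476, 180, 82), (479, 180, 81), (482, 180, 82), (486, 180, 83)] [118 119 113]
260 [(472, 178, 82), (475, 178, 82), (479, 178, 82), (482, 178, 81), (486, 178, 81)] [120 119 111]
264 [(472, 176, 80), (475, 176, 82), (479, 176, 81), (482, 176, 81), (486, 176, 81)] [116 116 109]
268 [(472, 174, 82), (475, 174, 82), (479, 174, 82), (482, 174, 80), (486, 174, 82)] [119 117 111]
272 [(472, 172, 82), (475, 172, 81), (479, 172, 81), (482, 172, 81), (486, 172, 81)] [118 118 112]
276 [(472, 170, 81), (475, 171, 83), (479, 232, 228), (482, 170, 81), (486, 170, 81)] [118 119 111]
280 [(472, 169, 82), (475, 169, 81), (479, 169, 81), (482, 169, 81), (486, 169, 81)] [118 118 112]
284 [(472, 167, 81), (475, 168, 83), (479, 167, 83), (482, 167, 83), (486, 167, 81)] [95 92 95]
288 [(472, 166, 84), (475, 166, 84), (479, 166, 84), (482, 166, 84), (486, 166, 83)] [100 100 100]
292 [(472, 164, 84), (475, 164, 84), (479, 164, 83), (482, 164, 85), (486, 164, 84)] [98 97 96]
296 [(472, 162, 83), (475, 162, 84), (479, 163, 86), (482, 163, 84), (486, 162, 83)] [58 59 56]
300 [(472, 160, 83), (476, 163, 89), (479, 164, 91), (482, 163, 89), (486, 160, 83)] [55 54 55]
304 [(472, 159, 84), (476, 163, 92), (479, 163, 93), (482, 163, 93), (486, 158, 84)] [57 56 55]
308 [(472, 160, 92), (476, 163, 96), (479, 163, 97), (482, 163, 96), (486, 160, 90)] [54 54 53]
```

View pics/h1.png

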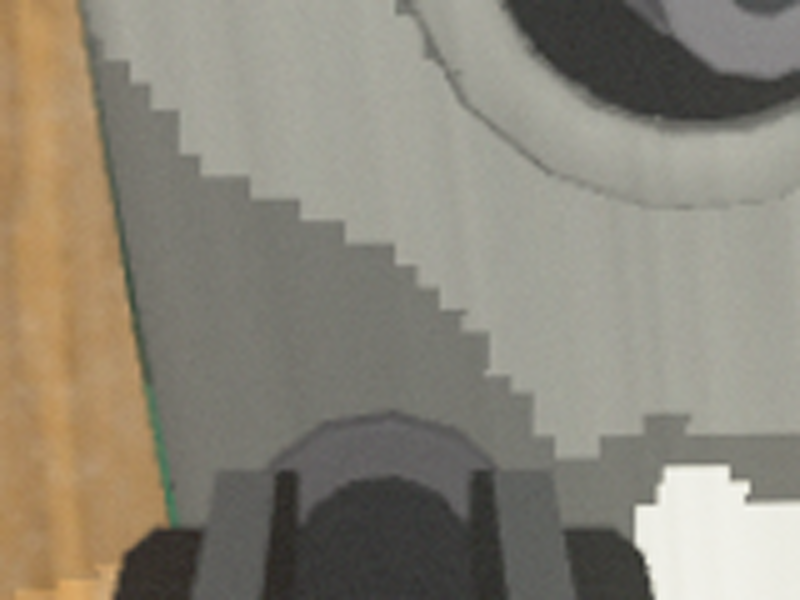

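{"name": "step_arm", "arguments": {
  "increments": [
    [0, 0, 0.0005, 0, 0, 0, 0],
    [0, 0, 0.0005, 0, 0, 0, 0],
    [0, 0, 0, 0, 0, 0, 0]
  ]
}}

```text
time_s: 17.98
tcp_pos: [0.4779, 0.1551, 0.073]
tool_rot: [[0.0, 1.0, 0.0], [1.0, -0.0, -0.0], [-0.0, 0.0, -1.0]]
force: [4.0, -1.0, 4.2]
finger_gap: 0.173
```

{"name": "step_arm", "arguments": {
  "increments": [
    [0, 0, 0.0005, 0, 0, 0, 0],
    [0, 0, 0.0005, 0, 0, 0, 0],
    [0, 0, 0, 0, 0, 0, 0]
  ]
}}

```text
time_s: 18.35
tcp_pos: [0.4779, 0.1551, 0.0721]
tool_rot: [[0.0, 1.0, 0.0], [1.0, -0.0, -0.0], [-0.0, 0.0, -1.0]]
force: [2.2, -1.9, 5.7]
finger_gap: 0.174
```

```bash
python3 - <<'E'
from h import *
a=cv2.imread('pics/h1.png')
f=wrist(); P=wcloud(f)
g=f['pixels'].astype(int).sum(2)//3
old=cv2.resize(a,(160,120),interpolation=cv2.INTER_AREA).astype(int).sum(2)//3
for c in (312,316,320): print(c,'new',g[278:300,c].tolist(),'old',old[78:100,c-240].tolist())
m=np.zeros((480,640),bool); m[286:293,312:321]=1
print('collar',np.median(P[m],0),'cover near',np.median(P[268:278,300:330].reshape(-1,3),0), get_obs()['force'])
E
```

```text
312 new [115, 114, 115, 114, 117, 116, 104, 99, 101, 98, 97, 96, 96, 98, 98, 96, 97, 90, 67, 54, 60, 55] old [115, 114, 113, 114, 112, 88, 86, 98, 99, 96, 96, 96, 94, 98, 99, 99, 100, 87, 63, 56, 56, 58]
316 new [117, 116, 116, 117, 116, 113, 96, 102, 99, 99, 97, 98, 96, 100, 96, 97, 97, 78, 60, 59, 54, 57] old [114, 114, 115, 110, 98, 87, 94, 101, 99, 97, 99, 96, 96, 95, 97, 97, 96, 77, 58, 56, 56, 57]
320 new [113, 116, 114, 113, 114, 113, 91, 103, 98, 97, 96, 99, 98, 98, 99, 98, 95, 84, 61, 53, 60, 55] old [116, 117, 116, 112, 101, 88, 90, 101, 99, 95, 96, 95, 96, 96, 97, 96, 96, 83, 63, 57, 58, 57]
collar [0.479  0.1654 0.082 ] cover near [0.4783 0.1729 0.0814] [ 3.8436 -0.3588  5.9517]
```

{"name": "step_arm", "arguments": {
  "increments": [
    [0, 0.0002, -0.001, 0, 0, 0, 0],
    [0, 0, -0.001, 0, 0, 0, 0],
    [0, 0, -0.0005, 0, 0, 0, 0],
    [0, 0, 0, 0, 0, 0, 0]
  ]
}}

```text
time_s: 18.9
tcp_pos: [0.4778, 0.1552, 0.074]
tool_rot: [[-0.0, 1.0, -0.0], [1.0, 0.0, -0.0], [-0.0, -0.0, -1.0]]
force: [3.3, -0.4, 1.9]
finger_gap: 0.17
```

```bash
cat >st2.py <<'E'
from h import *
f=wrist(); P=wcloud(f)
g=f['pixels'].astype(int).sum(2)//3
print(g[278:300,316].tolist())
m=np.zeros((480,640),bool); m[286:293,312:321]=1
print('collar',np.median(P[m],0),'cover near',np.median(P[268:278,300:330].reshape(-1,3),0), get_obs()['force'])
E
python3 st2.py
```

```text
[115, 112, 115, 111, 94, 86, 94, 103, 98, 95, 95, 95, 95, 96, 95, 95, 93, 80, 58, 57, 55, 57]
collar [0.4788 0.1656 0.0841] cover near [0.4782 0.1721 0.0814] [3.5661 0.5217 1.2759]
```

{"name": "step_arm", "arguments": {
  "increments": [
    [0, 0.0002, -0.001, 0, 0, 0, 0],
    [0, 0, 0, 0, 0, 0, 0],
    [0, 0, 0, 0, 0, 0, 0.03],
    [0, 0, 0, 0, 0, 0, 0.04],
    [0, 0, 0, 0, 0, 0, 0.05],
    [0, 0, 0, 0, 0, 0, 0.05],
    [0, 0, 0, 0, 0, 0, 0.05]
  ]
}}

```text
time_s: 19.82
tcp_pos: [0.4781, 0.1552, 0.0753]
tool_rot: [[-0.0, 1.0, -0.0], [1.0, 0.0, -0.0], [-0.0, -0.0, -1.0]]
force: [1.4, -0.9, -1.1]
finger_gap: 0.582
```

```bash
python3 st2.py
```

```text
[130, 128, 127, 113, 101, 103, 103, 118, 115, 114, 112, 110, 111, 111, 112, 113, 113, 109, 82, 78, 75, 72]
collar [0.4791 0.1656 0.0853] cover near [0.4785 0.1715 0.0813] [ 0.3086 -1.2476 -0.0676]
```

{"name": "step_arm", "arguments": {
  "increments": [
    [0, 0, -0.01, 0, 0, 0, 0.05],
    [0, 0, -0.03, 0, 0, 0, 0.05],
    [0, 0, -0.05, 0, 0, 0, 0.05],
    [0, 0, -0.05, 0, 0, 0, 0.05],
    [-0.045, 0, 0, 0, 0, 0, 0.05],
    [-0.015, 0, 0, 0, 0, 0, 0.05],
    [0, 0, 0, 0, 0, 0, 0.05],
    [0, 0, 0, 0, 0, 0, 0.05]
  ]
}}

```text
time_s: 20.88
tcp_pos: [0.478, 0.0957, 0.2149]
tool_rot: [[-0.0, 1.0, -0.001], [1.0, 0.0, 0.0], [0.0, -0.001, -1.0]]
force: [-0.3, -0.1, 0.1]
finger_gap: 0.586
```

```bash
python3 - <<'E'
from h import *
f=wrist(); o=get_obs();print(o['tcp_pos'],o['time_s'],o['force'])
np.savez('w3.npz',**{k:f[k] for k in f})
h=np.zeros((480,800,3),np.uint8); h[:,:400]=rect(f,.5,.21,.08,.1)[:480] if 0 else cv2.copyMakeBorder(rect(f,.5,.20,.08,.1),0,80,0,0,cv2.BORDER_CONSTANT)
b=rect(f,.462,.258,.08,.016); 
h[:400,400:]=b
cv2.imwrite('pics/v3.png',h)
E
```

```text
[0.478  0.0958 0.2149] 20.925 [ 0.0711  0.4969 -0.9137]
```

View pics/v3.png

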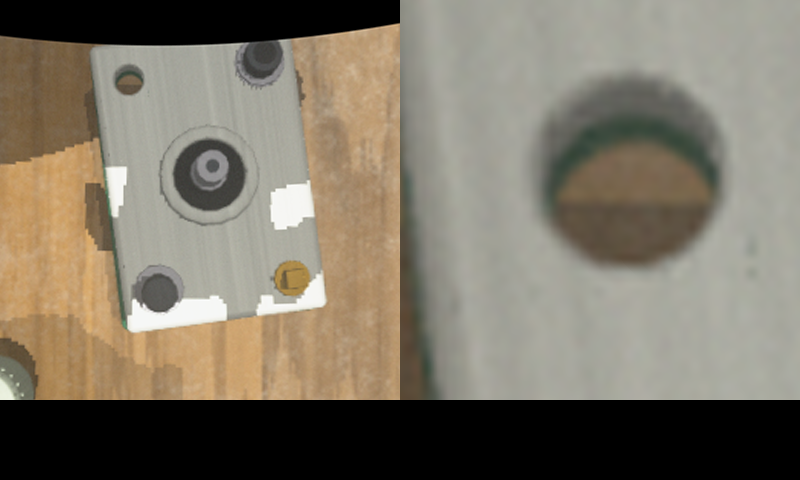

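{"name": "step_arm", "arguments": {
  "increments": [
    [-0.0528, -0.0064, 0, 0, 0, 0, 0.05],
    [-0.0528, -0.0064, 0, 0, 0, 0, 0.05],
    [-0.0528, -0.0064, 0, 0, 0, 0, 0.05],
    [-0.0528, -0.0064, 0, 0, 0, 0, 0.05],
    [-0.0528, -0.0064, 0, 0, 0, 0, 0.05],
    [-0.0528, -0.0064, 0, 0, 0, 0, 0.05],
    [-0.0527, -0.0066, 0.02, 0, 0, 0, 0.05],
    [0, 0, 0.04, 0, 0, 0, 0.05],
    [0, 0, 0.04, 0, 0, 0, 0.05],
    [0, 0, 0.03, 0, 0, 0, 0.05],
    [0, 0, 0, 0, 0, 0, 0.05],
    [0, 0, 0, 0, 0, 0, 0.05]
  ]
}}

```text
time_s: 22.42
tcp_pos: [0.4342, -0.2743, 0.0862]
tool_rot: [[-0.001, 1.0, 0.001], [1.0, 0.001, -0.001], [-0.001, 0.001, -1.0]]
force: [-0.3, 1.0, 0.5]
finger_gap: 0.587
```

```bash
python3 - <<'E'
from h import *
f=wrist(); o=get_obs();print(o['tcp_pos'],o['time_s'],o['force'])
P=wcloud(f)
for d in cut_out('wrist','screw')[:3]:
    m=d['mask']&(f['z_map']>0); q=P[m]; t=q[q[:,2]>q[:,2].max()-.005]
    print(round(d['score'],2),d['location'],m.sum(),q.max(0),q.min(0),t.mean(0))
cv2.imwrite('pics/k1.png',cv2.resize(f['pixels'][180:330,200:400,::-1],(800,600),interpolation=cv2.INTER_CUBIC))
E
```

```text
[ 0.4346 -0.2746  0.0867] 22.475 [ 0.42   -0.3086  1.2129]
0.71 [285.2, 312.8] 1655 [ 0.4447 -0.2626  0.0773] [ 0.4216 -0.2908  0.0602] [ 0.4332 -0.2734  0.0753]
```

View pics/k1.png

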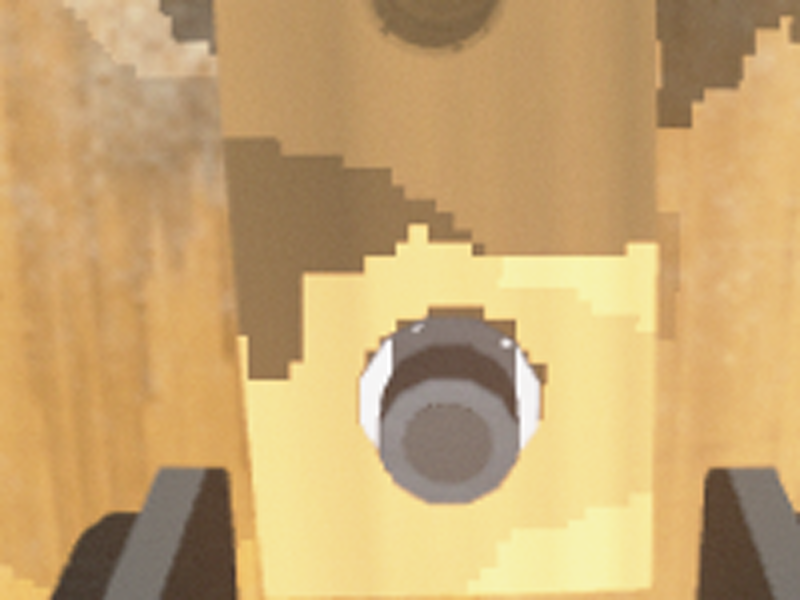

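{"name": "step_arm", "arguments": {
  "increments": [
    [0.0008, -0.0015, 0.012, 0, 0, 0, 0.05],
    [0, 0, 0.012, 0, 0, 0, 0.05],
    [0, 0, 0.008, 0, 0, 0, 0.05],
    [0, 0, 0.0045, 0, 0, 0, 0.05],
    [0, 0, 0, 0, 0, 0, 0.05],
    [0, 0, 0, 0, 0, 0, 0.03],
    [0, 0, 0, 0, 0, 0, 0],
    [0, 0, 0, 0, 0, 0, 0],
    [0, 0, 0, 0, 0, 0, 0],
    [0, 0, 0, 0, 0, 0, 0]
  ],
  "grip_force": 40
}}

```text
time_s: 23.78
tcp_pos: [0.4321, -0.274, 0.0498]
tool_rot: [[0.0, 1.0, 0.001], [1.0, -0.0, -0.001], [-0.001, 0.001, -1.0]]
force: [-0.7, 0.4, 5.3]
finger_gap: 0.227
```

{"name": "step_arm", "arguments": {
  "increments": [
    [0, 0, -0.02, 0, 0, 0, 0],
    [0, 0, -0.05, 0, 0, 0, 0],
    [0, 0, -0.05, 0, 0, 0, 0],
    [0, 0, -0.05, 0, 0, 0, 0],
    [0.05, 0.003, 0, 0, 0, 0, 0],
    [0.055, 0.003, 0, 0, 0, 0, 0],
    [0.055, 0.003, 0, 0, 0, 0, 0],
    [0.055, 0.003, 0, 0, 0, 0, 0],
    [0.055, 0.003, 0, 0, 0, 0, 0],
    [0.055, 0.003, 0, 0, 0, 0, 0],
    [0.055, 0.003, 0, 0, 0, 0, 0],
    [0, 0, 0, 0, 0, 0, 0]
  ]
}}

```text
time_s: 25.28
tcp_pos: [0.4526, 0.1099, 0.2187]
tool_rot: [[-0.007, 1.0, 0.0], [1.0, 0.007, 0.001], [0.001, 0.0, -1.0]]
force: [-0.6, -1.8, -0.2]
finger_gap: 0.229
```

{"name": "step_arm", "arguments": {
  "increments": [
    [0.05, 0.003, 0, 0, 0, 0, 0],
    [0.05, 0.003, 0, 0, 0, 0, 0],
    [0.04, 0.003, 0, 0, 0, 0, 0],
    [0.0143, 0.0017, 0.03, 0, 0, 0, 0],
    [0, 0, 0.04, 0, 0, 0, 0],
    [0, 0, 0.02, 0, 0, 0, 0],
    [0, 0, 0, 0, 0, 0, 0],
    [0, 0, 0, 0, 0, 0, 0]
  ]
}}

```text
time_s: 26.28
tcp_pos: [0.4642, 0.2604, 0.1298]
tool_rot: [[0.001, 1.0, 0.001], [1.0, -0.001, 0.001], [0.001, 0.001, -1.0]]
force: [0.5, -0.0, 0.2]
finger_gap: 0.23
```

```bash
python3 - <<'E'
from h import *
f=wrist(); o=get_obs();print(o['tcp_pos'],o['time_s'],o['force'],o['finger_gap'])
print(wproj(f,np.array([[.4645,.2603,.08],*[f['p']+f['R']@np.array([0,0,z]) for z in(.018,-.012)]])))
cv2.imwrite('pics/k2.png',cv2.resize(f['pixels'][200:320,240:400,::-1],(800,600),interpolation=cv2.INTER_CUBIC))
E
```

```text
[0.4645 0.2607 0.1302] 26.325 [-0.1959  0.1991 -0.272 ] 0.23198607919749276
[[262.7369 314.6431]
 [284.5285 314.0088]
 [312.6063 313.612 ]]
```

View pics/k2.png

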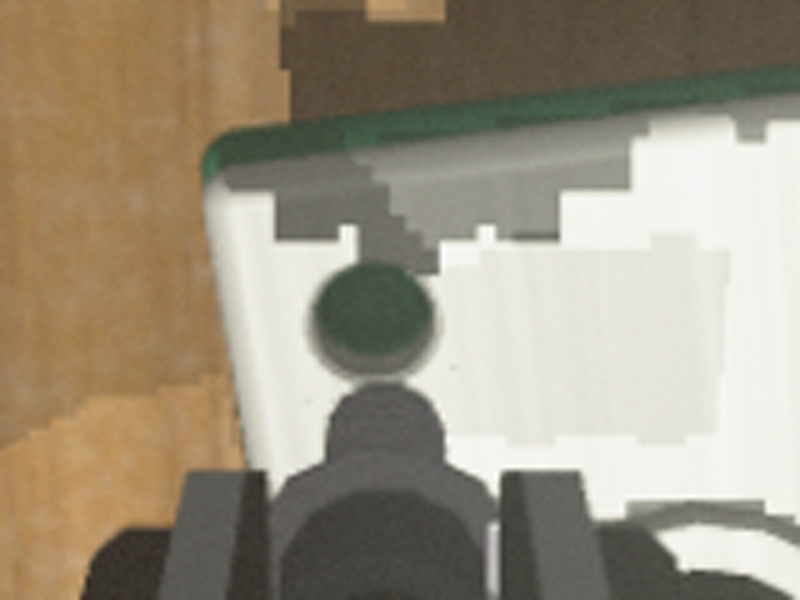

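{"name": "step_arm", "arguments": {
  "increments": [
    [0, -0.0014, 0.01, 0, 0, 0, 0],
    [0, 0, 0.01, 0, 0, 0, 0],
    [0, 0, 0.004, 0, 0, 0, 0],
    [0, 0, 0, 0, 0, 0, 0],
    [0, 0, 0, 0, 0, 0, 0]
  ]
}}

```text
time_s: 26.95
tcp_pos: [0.4621, 0.2609, 0.1049]
tool_rot: [[-0.0, 1.0, 0.0], [1.0, 0.0, 0.0], [0.0, 0.0, -1.0]]
force: [0.5, -0.2, -0.4]
finger_gap: 0.229
```

```bash
python3 - <<'E'
from h import *
f=wrist(); o=get_obs();print(o['tcp_pos'],o['time_s'],o['force'],o['finger_gap'])
g=f['pixels'].astype(int).sum(2)//3
for r in range(250,300,3): print(r,g[r,292:344,].tolist())
cv2.imwrite('pics/k3.png',cv2.resize(f['pixels'][230:305,265:365,::-1],(800,600),interpolation=cv2.INTER_CUBIC))
E
```

```text
[0.4622 0.2609 0.105 ] 27.0 [-0.0021 -0.5925  0.1912] 0.230686755566462
250 [104, 107, 107, 107, 105, 106, 106, 111, 107, 109, 108, 109, 109, 110, 112, 111, 112, 111, 111, 110, 113, 115, 113, 116, 118, 116, 117, 117, 116, 118, 116, 119, 118, 115, 127, 158, 159, 160, 160, 158, 158, 155, 155, 155, 154, 154, 154, 150, 150, 145, 148, 145]
253 [113, 116, 116, 115, 115, 115, 116, 115, 114, 113, 115, 116, 112, 113, 113, 113, 115, 111, 111, 114, 111, 109, 110, 109, 107, 107, 110, 108, 111, 109, 111, 107, 109, 108, 120, 148, 147, 148, 149, 148, 148, 146, 144, 145, 148, 148, 146, 147, 146, 146, 146, 147]
256 [107, 107, 107, 109, 108, 106, 105, 106, 105, 105, 106, 102, 106, 104, 106, 108, 104, 109, 107, 108, 107, 107, 109, 106, 108, 106, 106, 109, 108, 109, 110, 108, 108, 108, 109, 108, 111, 108, 142, 148, 147, 148, 147, 148, 145, 148, 146, 146, 149, 149, 145, 146]
259 [104, 104, 104, 105, 107, 110, 107, 108, 103, 107, 110, 103, 102, 105, 106, 105, 106, 106, 107, 111, 109, 109, 105, 106, 106, 106, 105, 106, 108, 109, 109, 107, 109, 110, 110, 108, 107, 109, 139, 150, 146, 149, 147, 145, 149, 150
[... 2486 characters left out ...]
, 233, 233, 232]
292 [227, 234, 234, 232, 230, 229, 228, 229, 230, 227, 224, 200, 131, 86, 87, 91, 96, 91, 92, 90, 90, 94, 88, 92, 93, 94, 95, 91, 95, 93, 94, 92, 94, 95, 91, 88, 93, 135, 220, 229, 233, 233, 234, 233, 227, 214, 231, 229, 231, 232, 233, 233]
295 [50, 172, 236, 234, 229, 161, 97, 85, 89, 94, 92, 93, 94, 93, 92, 89, 92, 92, 92, 92, 92, 91, 91, 93, 94, 92, 92, 94, 93, 94, 93, 94, 93, 96, 94, 95, 94, 96, 99, 96, 93, 92, 112, 162, 216, 232, 231, 229, 89, 66, 63, 58]
298 [52, 131, 195, 180, 96, 88, 88, 88, 88, 88, 90, 92, 91, 93, 89, 93, 91, 85, 76, 68, 68, 70, 66, 70, 72, 69, 69, 72, 72, 69, 73, 76, 85, 92, 94, 94, 95, 94, 94, 92, 96, 96, 95, 94, 92, 123, 188, 187, 73, 59, 61, 64]
```

View pics/k3.png

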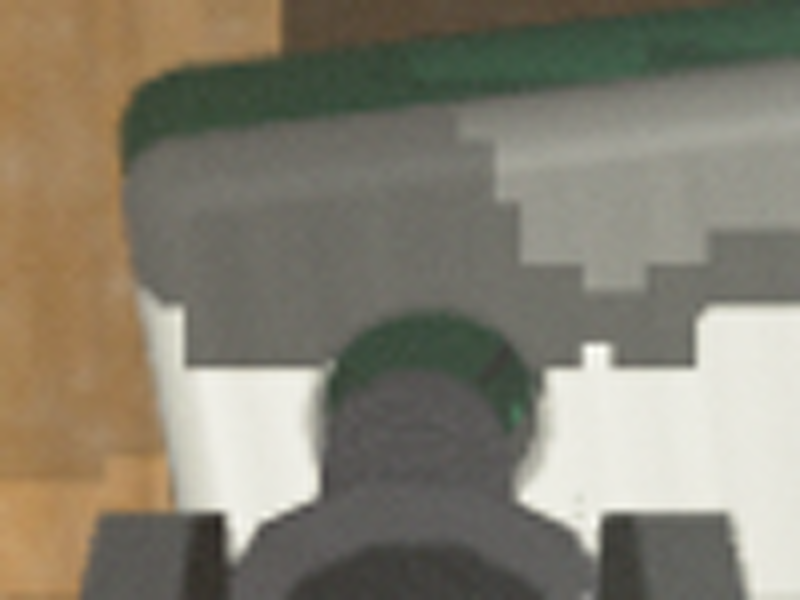

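```bash
python3 - <<'E'
from h import *
f=wrist()
print(f['p'],wplane(f,[269,318.75],np.array(.08)),wplane(f,[276.25,318],np.array(.087)), wplane(f,[284,318.8],np.array(.08)))
E
```

```text
[0.4622 0.2609 0.105 ] [0.4647 0.2666 0.08  ] [0.4643 0.2655 0.087 ] [0.4647 0.2581 0.08  ]
```

{"name": "step_arm", "arguments": {
  "increments": [
    [-0.0006, 0.0003, 0.002, 0, 0, 0, 0],
    [0, 0, 0.002, 0, 0, 0, 0],
    [0, 0, 0.002, 0, 0, 0, 0],
    [0, 0, 0.002, 0, 0, 0, 0],
    [0, 0, 0.002, 0, 0, 0, 0],
    [0, 0, 0.001, 0, 0, 0, 0],
    [0, 0, 0, 0, 0, 0, 0]
  ]
}}

```text
time_s: 27.92
tcp_pos: [0.4622, 0.2601, 0.0937]
tool_rot: [[-0.0, 1.0, -0.0], [1.0, 0.0, -0.0], [-0.0, -0.0, -1.0]]
force: [0.5, 0.2, -0.4]
finger_gap: 0.231
```

{"name": "step_arm", "arguments": {
  "increments": [
    [0, 0, 0.001, 0, 0, 0, 0],
    [0, 0, 0.001, 0, 0, 0, 0],
    [0, 0, 0.001, 0, 0, 0, 0],
    [0, 0, 0.001, 0, 0, 0, 0],
    [0, 0, 0.001, 0, 0, 0, 0],
    [0, 0, 0.001, 0, 0, 0, 0],
    [0, 0, 0, 0, 0, 0, 0]
  ]
}}

```text
time_s: 28.8
tcp_pos: [0.4622, 0.2601, 0.0877]
tool_rot: [[0.0, 1.0, -0.0], [1.0, -0.0, -0.0], [-0.0, -0.0, -1.0]]
force: [0.9, -0.7, -0.8]
finger_gap: 0.23
```

{"name": "step_arm", "arguments": {
  "increments": [
    [0, 0, 0.002, 0, 0, 0, 0],
    [0, 0, 0.002, 0, 0, 0, 0],
    [0, 0, 0.002, 0, 0, 0, 0],
    [0, 0, 0.002, 0, 0, 0, 0],
    [0, 0, 0.002, 0, 0, 0, 0],
    [0, 0, 0.002, 0, 0, 0, 0],
    [0, 0, 0, 0, 0, 0, 0]
  ]
}}

```text
time_s: 29.68
tcp_pos: [0.4621, 0.2601, 0.0756]
tool_rot: [[0.0, 1.0, -0.0], [1.0, -0.0, -0.0], [-0.0, -0.0, -1.0]]
force: [0.5, -0.3, -0.4]
finger_gap: 0.229
```

{"name": "step_arm", "arguments": {
  "increments": [
    [0, 0, 0.002, 0, 0, 0, 0],
    [0, 0, 0.0015, 0, 0, 0, 0],
    [0, 0, 0.001, 0, 0, 0, 0],
    [0, 0, 0.0005, 0, 0, 0, 0],
    [0, 0, 0, 0, 0, 0, 0]
  ]
}}

```text
time_s: 30.3
tcp_pos: [0.4623, 0.2602, 0.0708]
tool_rot: [[-0.0, 1.0, -0.0], [1.0, 0.0, -0.0], [-0.0, -0.0, -1.0]]
force: [0.8, -0.9, -0.4]
finger_gap: 0.233
```

{"name": "step_arm", "arguments": {
  "increments": [
    [0, 0, 0.0005, 0, 0, 0, 0],
    [0, 0, 0.0005, 0, 0, 0, 0],
    [0, 0, 0, 0, 0, 0, 0]
  ]
}}

```text
time_s: 30.68
tcp_pos: [0.4623, 0.2602, 0.0698]
tool_rot: [[-0.0, 1.0, -0.0], [1.0, 0.0, -0.0], [-0.0, -0.0, -1.0]]
force: [-0.4, 0.2, -0.7]
finger_gap: 0.228
```

{"name": "step_arm", "arguments": {
  "increments": [
    [0, 0, 0, 0, 0, 0, 0.03],
    [0, 0, 0, 0, 0, 0, 0.045],
    [0, 0, 0, 0, 0, 0, 0.045],
    [0, 0, 0, 0, 0, 0, 0.045],
    [0, 0, -0.01, 0, 0, 0, 0.045],
    [0, 0, -0.03, 0, 0, 0, 0.045],
    [0, 0, -0.05, 0, 0, 0, 0.045],
    [-0.03, 0, -0.05, 0, 0, 0, 0.045],
    [-0.05, 0, 0, 0, 0, 0, 0.045],
    [-0.03, 0, 0, 0, 0, 0, 0.045],
    [0, 0, 0, 0, 0, 0, 0.045],
    [0, 0, 0, 0, 0, 0, 0.045]
  ]
}}

```text
time_s: 32.17
tcp_pos: [0.4625, 0.1506, 0.2103]
tool_rot: [[0.0, 1.0, 0.001], [1.0, -0.0, 0.001], [0.001, 0.001, -1.0]]
force: [-0.4, 0.1, 0.4]
finger_gap: 0.526
```

```bash
python3 - <<'E'
from h import *
f=wrist(); o=get_obs();print(o['tcp_pos'],o['time_s'],o['force'])
P=wcloud(f)
z=P[...,2]
for nm,c,ro,ri in (('drift',(.4795,.1550),.0115,.0093),('screw',(.464,.2605),.0118,.0098)):
    d=np.hypot(P[...,0]-c[0],P[...,1]-c[1])
    a=(d<ro)&(d>ri)&(z<.1)&(z>.07); b=(d>.016)&(d<.022)&(abs(z-.08)<.004); t=(d<.006)&(z>.085)
    q=P[a]; A=np.c_[q[:,:2]-c,np.ones(len(q))]; k=np.linalg.lstsq(A,q[:,2],rcond=None)[0] if len(q)>5 else None
    print(nm,'ring z',np.median(z[a]),a.sum(),k,'cover',np.median(z[b]),'top',np.median(P[t],0),t.sum())
s=grab_frame('side')
h=np.zeros((600,800,3),np.uint8)
h[:400,:400]=rect(f,.5,.20,.08,.1)
h[:400,400:]=cv2.resize(s['pixels'][165:255,215:305,::-1],(400,400),interpolation=cv2.INTER_CUBIC)
h[400:]=cv2.resize(s['pixels'][180:480,0:400,::-1],(800,600))[200:400] 
cv2.imwrite('pics/f1.png',h)
E
```

```text
[0.4624 0.1509 0.2101] 32.225 [-0.5036 -0.2217 -1.1007]
drift ring z 0.08518588286289842 154 [-0.0232  0.0149  0.0851] cover 0.08127026488315275 top [0.4784 0.1563 0.1193] 286
screw ring z 0.08268270919590576 224 [-0.0649 -0.0454  0.0827] cover 0.08116139952733445 top [0.4643 0.2607 0.095 ] 214
```

View pics/f1.png

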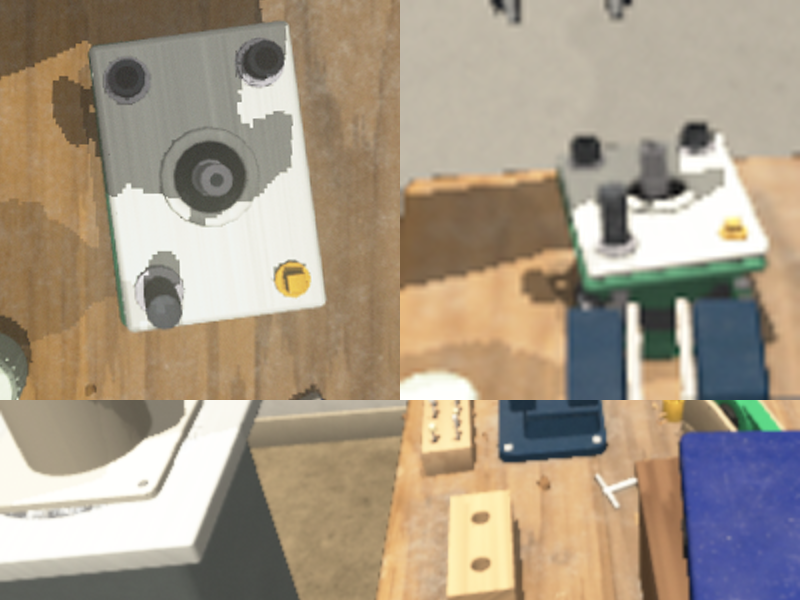

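```bash
python3 -c "
from cell import *
print(sign_off())"
```

```text
the job is handed in; nothing more can be done
None
```

The job is done and handed in at about 32 s: the drift stands home in the large hole, and the cap screw lies flat in the smaller hole.

**What I did**
- I worked the drift down slowly, letting the cover slide into line. Side forces stayed around 4–5 N, and the highest upward force was about 6 N, when I pressed the collar onto the cover.
- I eased the pressure off before letting go of the drift.
- I then dropped the cap screw through the smaller empty hole with no noticeable resistance.

**Last checks**
- **Drift:** the top is about 38 mm above the cover, against 39 mm expected. The collar reads about 4 mm above it, against 5 mm. It looks upright.
- **Screw:** the head top is about 13.8 mm above the cover, against 14 mm expected. The washer reads about 1.5 mm above it, against 2 mm.
- **Bench:** both block holes are empty. I saw nothing else disturbed in the parts of the bench I looked at. The gripper was clear and touching nothing.

**What disagreed**
- The fingertips stood about 41 mm farther back than the tool description says. The first grasp closed on air above the drift without touching it, and I corrected for this afterwards.
- The wrist camera read about 1.5 mm too far in x, so I lined the screw up by eye against its hole.
- Pressing the drift home, the collar seemed to sink 3–4 mm into the cover. It came back up when I eased off, and the pressing may have been more than was needed.

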